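Comb the spacer rods into the grooved tray

ROBOT

A 6-joint arm with a two-finger parallel gripper is mounted at the origin on the work surface. World frame = base frame: x ahead of the robot, y to its left, z up, the work surface at z = 0. Lengths are in m, angles in rad, forces in N, time in s.
With the tool pointing down it reaches from about 0.375 to 0.975 m from the base axis. Payload 3.8 kg.
Tool frame: the origin (TCP) lies midway between the tips of the shut fingers; the grasp point (between the pads) lies 19 mm behind it; x points along the fingers, y is the direction in which the jaws open and shut, and the axes are right-handed (so a half turn about x gives the same grasp; the last joint's range is limited). The gripper opens to 85 mm and grips with 20 to 120 N. Pads are 22 mm wide; open, the fingers measure 114 mm over their backs; the gripper's body (76 mm by 85 mm) begins 54 mm behind the grasp point. The pads swing forward as they close: fully open they stand 13 mm farther back than shut.
Start: joints at [-1.342, 0.264, 1.604, -0, 1.274, -0.037], TCP at [0.177, -0.651, 0.211] pointing down, gripper open.
Joint ranges: [-2.63, 2.63], [-0.94, 2.18], [0.31, 2.57], [-1.31, 4.45], [0, 2.66], [-2.55, 2.55]. Speed limits (rad/s): [2.57, 2.57, 3.14, 3.14, 3.14, 3.14].

INTERFACE

Orientations are given as a rotation vector (axis times angle).
In Python, from workcell import read_state, read_camera, get_calibration, finish_job gives the robot as it stands. The module is installed in compiled form; this text tells all that it offers.
- The arm moves only by the shell command python3 -m creep 'ROWS' [FORCE]. ROWS is JSON, a list of rows, each a list of 3 entries, a list of its own where there are three numbers: the closure in counts, from 0 (fully open) to 255 (shut), then the shift along the world's x, y, z in mm, then the turn about the world's z in rad. In form: [[hand, [tx, ty, tz], spin], ...]. A call has exactly 8 rows; each row shifts and turns the commanded pose from where the row before left it; what a row does not reach is not made up. A row lasts 1/12 s, in which the tool goes at most 41.7 mm and 7.16 degrees, less where a joint would pass 70% of its speed; a pose out of reach is approached as far as the arm can. A call is refused whole if a number of a shift passes 41.7 or a number of a turn 0.125, either way. A call with a gripper value outside its range is refused whole. The fingers move at their own pace and stop on an object; FORCE is the grip in N (left out, the last holds). Time passes only in rows, so rows that do not move let the fingers close, or fill a call up. It gives the time, the measured TCP pose, the force and the opening at its end, in the units of the state.
- read_state(): the state, without advancing time (a new reading comes with each control period).
- read_camera(name): name is "side" or "top" or "wrist"; returns (picture, depth): 420x560x3 uint8, blue, green, red; 420x560 float32, m along the optical axis (not along the pixel's ray), 0 where there is no reading.
- get_calibration(name): a dict with "K" (3x3 intrinsics, pixels), "eye" and "orientation" of the camera in the world. Camera axes: x right, y down, z forward; pixel columns grow to the right and rows downward; lengths in m; the calibration is good to about 2 mm. A picture is of the moment at which its call begins: read the wrist's pose just before it. get_calibration takes no time and is no camera call; for the wrist camera it gives the pose at the moment of the call.
- finish_job(): hands the job in, once; it reports no verdict.
The state is a dict: "time": time; "q": joint angles; "joint_vel": joint speeds; "joint_torque": joint torques, N m; "tool_pos": TCP position; "tcp_rot": TCP orientation; "wrist_force": force on the tool from outside, world axes, zero at the start; "torque": the same for the moment, N m; "width": opening from 0.0 (shut) to 1.0 (fully open).
Only numpy, scipy, OpenCV 4.12 (cv2) and the standard library are available. Lean on these libraries where they do the work, as an engineer would, in place of code of your own. Each camera call takes 0.05 s, during which the arm holds its last target.

TASK

Take the rake from its cradle, set its foot gently down across both long rims at the tray's plain landing end, and comb through to the far end, the foot riding lightly on the rims all the way, so that all three loose spacer rods drop flat into the grooves; the tray is not quite level, and the rake must never bear hard on it. Then stand the rake back squarely on its cradle as you found it. Touch the rods only with the rake and leave the other things on the bench alone.

Things in the scene. Friction and masses are not known exactly. Their poses are not given: they have to be found in the camera images.
- tray_stand: Fixed rigid stand with an aluminium tray 246 (x) x 138 (y) mm. Origin on the bench under mid-tray; x runs the long way, plain landing (-x end) to last groove; grooves along y. Stiff hinge along y, 22 mm up: the tray is tipped lengthways by an unknown fixed angle up to 0.04 rad either way, not shown in this pose. Heights given are for mid-tray; each end is up to 5 mm higher or lower.
- tray_landing (a point): Point on the middle of the flat landing, at stand x = -91 mm, y = 0, 33 mm up (untipped). The landing fills stand x -115..-67 mm, level with the ridge crests. The walls' tops (rims) stand 14 mm above it, 47 mm above the bench; the two long rims are 14 mm wide, y 55 to 69 mm either side. Inside, the tray is x -115..+115, y -55..+55 mm.
- tray_grooves (a point): Point at crest height over the middle of the grooved part, at stand x = +24 mm, y = 0, 33 mm up (untipped). 13 grooves along y fill stand x -67..+115 mm, 14 mm apart, 11 mm wide, 9 mm deep (floor 24 mm above the bench), between round-topped 3 mm ridges.
- rake: Hand rake, 250 g. Origin: middle of its foot's underside; z up. Steel foot plate 28 (x) x 140 (y) x 8 mm; on it a wooden grip block 26 (x) x 30 (y) mm, from 8 to 68 mm above the origin. Its outer 15 mm at each end ride on the tray's long rims. Same either way round. Starts standing in its cradle, foot on both blocks.
- rake_tines (a point): Point amid the tine tips, 12.5 mm below the rake's origin. Nine round steel tines, 5.5 mm thick, 11.25 mm apart along the rake's y (-45..+45 mm). With the foot on the rims and the row parallel to the grooves, the tips pass 1.5 mm above the crests: they push rods that lie on top and clear seated ones.
- cradle: Fixed plywood cradle for the rake: base 60 (x) x 150 (y) x 8 mm with two blocks 50 (x) x 16 (y) mm centred at y = -62 and +62, tops 45 mm above the bench. Origin on the bench under its middle. The ends of the rake's foot rest on the flat tops of the blocks, foot along y, tines hanging between the blocks; the rake's origin is then 45 mm above the cradle's.
- rod1: Round brass spacer rod, 90 mm long, 8 mm thick, about 40 g. Origin at its middle, on its axis; x along the rod. At the start it lies askew across the ridges (or partly on the landing), 0.36 to 0.52 rad off the grooves; seated in a groove its axis is about 4 mm above the groove floor (28 mm above the bench at mid-tray).
- rod2: Round brass spacer rod, 90 mm long, 8 mm thick, about 40 g. Origin at its middle, on its axis; x along the rod. At the start it lies askew across the ridges (or partly on the landing), 0.36 to 0.52 rad off the grooves; seated in a groove its axis is about 4 mm above the groove floor (28 mm above the bench at mid-tray).
- rod3: Round brass spacer rod, 90 mm long, 8 mm thick, about 40 g. Origin at its middle, on its axis; x along the rod. At the start it lies askew across the ridges (or partly on the landing), 0.36 to 0.52 rad off the grooves; seated in a groove its axis is about 4 mm above the groove floor (28 mm above the bench at mid-tray).
- flask: Bystander: small amber bottle, 44 mm across, 90 mm tall; origin under its base.
- spool: Bystander: grey wire spool standing on end, 56 mm across, 40 mm tall; origin under its base.
- driver: Bystander: screwdriver lying on the bench, 160 mm long; origin under its middle.
- screwdish: Bystander: small steel bowl, 64 mm across, 30 mm tall; origin under its base.
- brush: Bystander: brush lying on the bench, 170 mm long; origin under its middle.
- heatsink: Bystander: finned aluminium heat sink 50 x 40 x 30 mm; origin under its base.
- pliers: Bystander: pliers lying on the bench, about 160 mm long, 10 mm thick; origin under the pivot.

How it is judged:
On the way, in this order (a step that is already met when the one before it is completed fails the run):
1. the rake is lifted off its cradle (height (world z) of rake above 0.07 m), for 0.1 s.
2. the rake's foot rests on the tray over the landing (x of rake in the frame of tray_stand below -0.082 m and z of rake in the frame of tray_stand below 0.058 m and y of rake in the frame of tray_stand between -0.013 and 0.013 m and angle between the y axis of rake and the y axis of tray_stand, either way round below 0.25 rad and contact force between rake and tray_stand above 0.4 N), for 0.2 s.
3. still riding on the rims while combing, before the middle (x of rake in the frame of tray_stand between -0.045 and -0.005 m and z of rake in the frame of tray_stand below 0.058 m and y of rake in the frame of tray_stand between -0.013 and 0.013 m and angle between the y axis of rake and the y axis of tray_stand, either way round below 0.25 rad and contact force between rake and tray_stand above 0.4 N), for 0.15 s.
4. still riding on the rims past the middle (x of rake in the frame of tray_stand between 0.015 and 0.055 m and z of rake in the frame of tray_stand below 0.058 m and y of rake in the frame of tray_stand between -0.013 and 0.013 m and angle between the y axis of rake and the y axis of tray_stand, either way round below 0.25 rad and contact force between rake and tray_stand above 0.4 N), for 0.15 s.
5. still riding on the rims at the far end (x of rake in the frame of tray_stand above 0.082 m and z of rake in the frame of tray_stand below 0.058 m and y of rake in the frame of tray_stand between -0.013 and 0.013 m and angle between the y axis of rake and the y axis of tray_stand, either way round below 0.25 rad and contact force between rake and tray_stand above 0.4 N), for 0.15 s.
At the end, for the whole second after the job is handed in: All three rods rest flat in the grooves (within 0.06 rad of the groove direction, axis under 32.8 mm above the bench, inside the grooved part); the rake stands upright on both cradle blocks (within 18 mm and 0.2 rad of the cradle's middle and direction) (z of rod1 in the frame of tray_stand between 0.02 and 0.0328 m and angle between the x axis of each of rod1, rod2, rod3 and the y axis of tray_stand, either way round below 0.06 rad and x of rod1 in the frame of tray_stand between -0.067 and 0.115 m and y of rod1 in the frame of tray_stand between -0.03 and 0.03 m and linear speed of each of rod1, rod2, rod3, rake below 0.02 m/s and z of rod2 in the frame of tray_stand between 0.02 and 0.0328 m and x of rod2 in the frame of tray_stand between -0.067 and 0.115 m and y of rod2 in the frame of tray_stand between -0.03 and 0.03 m and z of rod3 in the frame of tray_stand between 0.02 and 0.0328 m and x of rod3 in the frame of tray_stand between -0.067 and 0.115 m and y of rod3 in the frame of tray_stand between -0.03 and 0.03 m and horizontal distance between rake and cradle below 0.018 m and height (world z) of rake between 0.041 and 0.049 m and angle between rake's own z axis and vertical below 0.08 rad and angle between the y axis of rake and the y axis of cradle, either way round below 0.2 rad); the robot touches nothing.
It fails at once if the rake presses or jams on the tray or its stand with more than 22 N (contact force between rake and tray_stand above 22 N).
It fails at once if a rod is touched with the gripper or arm (contact force between any of the fingers, the arm and rod1 above 0.3 N or contact force between any of the fingers, the arm and rod2 above 0.3 N or contact force between any of the fingers, the arm and rod3 above 0.3 N).
It fails at once if a bystander is moved by more than 20 mm (distance of any of flask, spool, driver, screwdish, brush, heatsink, pliers from where it was at the start of the episode above 0.02 m).
It also fails if it takes over 69 s, if anything falls off the work surface, if the arm or the gripper's body presses on something with over 40 N, if the wrist force passes 120 N, or if a joint passes its speed limit or range.

## Working session

There is one attempt and no reset: what is moved stays moved. The work goes in short steps, Python scripts to look and compute and a shell command to move; the robot and the scene stay as the last step left them, time stands still between calls to the robot, and variables do not carry over. Pictures are saved under pics/ and viewed, and the job is handed in when it is done.

```bash
mkdir -p pics; python3 - <<'E'
from workcell import *
import cv2,numpy as np
s=read_state(); print({k:np.round(v,4) for k,v in s.items()})
for n in ("top","side"):
    c=get_calibration(n); print(n,c)
    p,d=read_camera(n); cv2.imwrite(f"pics/{n}0.png",p); np.save(f"{n}0.npy",d)
E
```

```text
{'time': np.float64(0.0), 'q': array([-1.3419,  0.2648,  1.6054,  0.    ,  1.2737, -0.0369]), 'joint_vel': array([ 0.    , -0.0022,  0.0005,  0.0008,  0.0004,  0.0012]), 'joint_torque': array([ 3.00000e-04, -5.15110e+01, -3.67317e+01,  0.00000e+00,
        1.29000e-02,  0.00000e+00]), 'tool_pos': array([ 0.1771, -0.6505,  0.2092]), 'tcp_rot': array([ 2.0803,  0.2804, -2.0807]), 'wrist_force': array([-0.2529, -0.6684, -0.2512]), 'torque': array([0.0241, 0.0405, 0.0067]), 'width': np.float64(0.9992)}
top {'K': array([[395.0537881 ,   0.        , 280.50215177],
       [  0.        , 395.0537881 , 214.53576044],
       [  0.        ,   0.        ,   1.        ]]), 'eye': array([4.39291673e-01, 5.19330227e-04, 1.08435229e+00]), 'orientation': array([-2.15311856,  2.19554519, -0.11376152])}
side {'K': array([[379.66540765,   0.        , 285.78591663],
       [  0.        , 379.66540765, 208.32702267],
       [  0.        ,   0.        ,   1.        ]]), 'eye': array([0.51785756, 0.70079311, 0.60138847]), 'orientation': array([-0.13790407,  2.80829379, -1.36186887])}
```

View pics/top0.png

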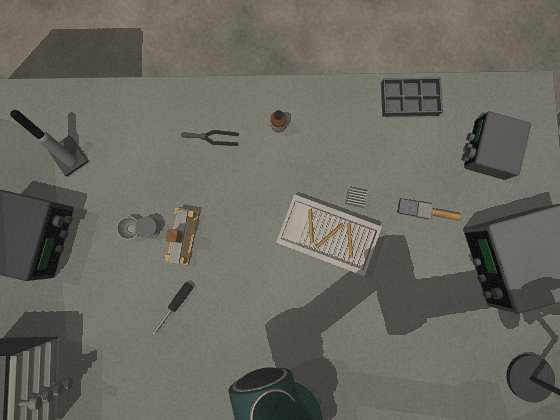

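View pics/side0.png

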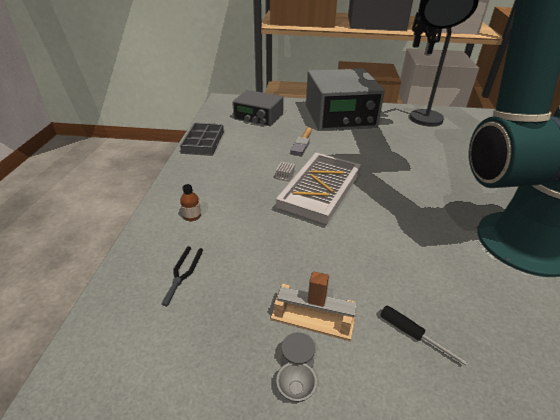

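The top view shows the rake and cradle near (183,237). The tray is near (330,233), with its landing to the left and the three rods askew. I'll enlarge both.

```bash
python3 - <<'E'
import cv2,numpy as np
p=cv2.imread("pics/top0.png")
cv2.imwrite("pics/tray0.png",cv2.resize(p[185:281,268:392],None,fx=6,fy=6,interpolation=cv2.INTER_CUBIC))
cv2.imwrite("pics/cr0.png",cv2.resize(p[195:275,110:210],None,fx=7,fy=7,interpolation=cv2.INTER_CUBIC))
E
```

```text
(no output)
```

View pics/tray0.png

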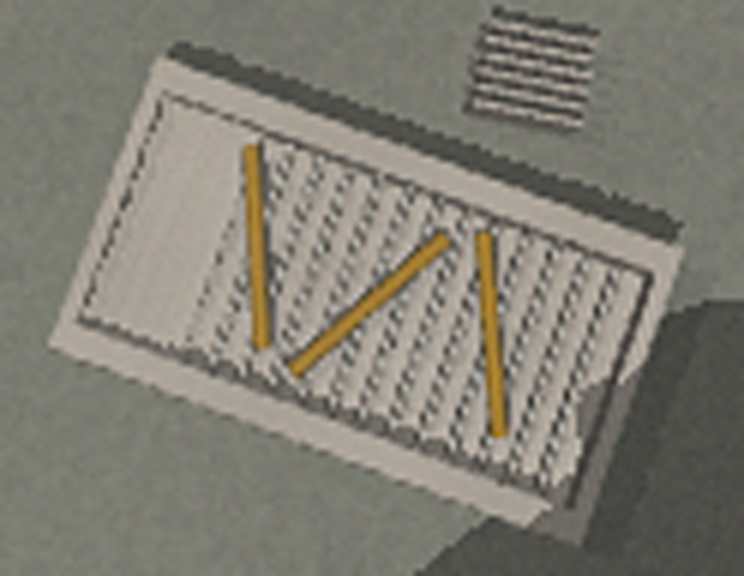

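View pics/cr0.png

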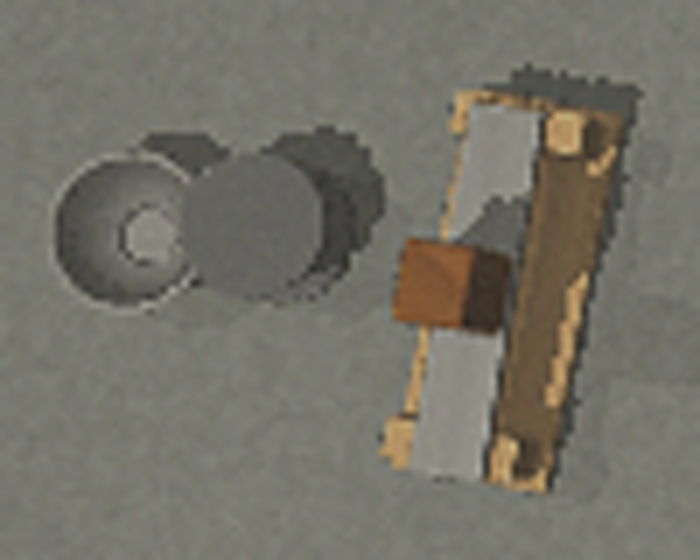

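The crop gives the tray's outer rim corners at roughly (162,55), (52,345), (683,248) and (582,545). The grip's top face spans about (400,240) to (470,325). Next I'll turn these into poses using depth.

```bash
cat > h.py <<'E'
import cv2,numpy as np
from scipy.spatial.transform import Rotation as R
from workcell import *
def cloud(d,c):
    K=c["K"];v,u=np.mgrid[:d.shape[0],:d.shape[1]]
    P=np.stack([(u-K[0,2])/K[0,0]*d,(v-K[1,2])/K[1,1]*d,d],-1)
    return P@R.from_rotvec(c["orientation"]).as_matrix().T+c["eye"]
def pix2plane(uv,z,c):
    K=c["K"];M=R.from_rotvec(c["orientation"]).as_matrix()
    uv=np.atleast_2d(uv).astype(float)
    r=np.c_[(uv-K[[0,1],[2,2]])/K[0,0],np.ones(len(uv))]@M.T
    return c["eye"]+r*((z-c["eye"][2])/r[:,2])[:,None]
E
python3 - <<'E'
from h import *
np.set_printoptions(precision=4,suppress=True)
c=get_calibration("top");d=np.load("top0.npy");W=cloud(d,c)
cr=np.array([(162,55),(52,345),(683,248),(582,545)])/6-.5+[268,185]
P=pix2plane(cr,.047,c);print(P)
m=P.mean(0);print("tray centre",m)
ax=(P[2]+P[3]-P[0]-P[1])[:2]; yaw=np.arctan2(ax[1],ax[0]);print("yaw",yaw,np.linalg.norm(ax)/2,np.linalg.norm((P[0]+P[2]-P[1]-P[3])[:2])/2)
Rz=np.array([[np.cos(yaw),-np.sin(yaw)],[np.sin(yaw),np.cos(yaw)]])
L=(W[...,:2]-m[:2])@Rz; z=W[...,2]
bench=(abs(L[...,0])<.25)&(abs(L[...,1])<.16)&(z<.008)&(d>0);print("bench z",np.median(z[bench]),z[bench].std())
for s in(1,-1):
    k=(abs(L[...,0])<.118)&(abs(s*L[...,1]-.062)<.004)&(z>.035)
    pf=np.polyfit(L[k][:,0],z[k],1);print("rim",s,pf,k.sum(),(z[k]-np.polyval(pf,L[k][:,0])).std())
k=(L[...,0]>-.11)&(L[...,0]<-.072)&(abs(L[...,1])<.045)
print("landing",np.polyfit(L[k][:,0]+.091,z[k],1))
# cradle/rake
cr=np.array([(402,240),(470,243),(465,328),(395,320)])/7-.5+[110,195]
G=pix2plane(cr,.113,c);print("grip",G,G.mean(0))
print("depth top z",W[235:240,168:176,2].mean())
cr=np.array([(470,105),(540,110),(487,480),(412,472)])/7-.5+[110,195]
F=pix2plane(cr,.053,c);print("foot",F,F.mean(0)); a=(F[0]+F[1]-F[2]-F[3])[:2];print("foot y yaw",np.arctan2(a[1],a[0]),np.linalg.norm(a)/2)
cr=np.array([(455,92),(640-15,112),(548,492),(380,460)])/7-.5+[110,195]
F=pix2plane(cr,.008,c);print("cradle",F,F.mean(0))
s=read_state();print(R.from_rotvec(s["tcp_rot"]).as_matrix())
E
```

```text
[[ 0.5959 -0.0457  0.047 ]
 [ 0.4689  0.0053  0.047 ]
 [ 0.506  -0.2726  0.047 ]
 [ 0.3778 -0.2229  0.047 ]]
tray centre [ 0.4872 -0.134   0.047 ]
yaw -1.9493612733864059 0.24485248630283607 0.13713225384655967
bench z -0.0008766429612465654 0.002047952129253329
rim 1 [0.0251 0.046 ] 268 0.0018314111775641188
rim -1 [0.025 0.046] 277 0.0018127817471892847
landing [0.0271 0.0297]
grip [[0.5047 0.2728 0.113 ]
 [0.5032 0.249  0.113 ]
 [0.4734 0.2505 0.113 ]
 [0.4767 0.275  0.113 ]] [0.4895 0.2618 0.113 ]
depth top z 0.11212675248232143
foot [[0.5589 0.2646 0.053 ]
 [0.5565 0.2384 0.053 ]
 [0.4193 0.2575 0.053 ]
 [0.4228 0.2852 0.053 ]] [0.4894 0.2615 0.053 ]
foot y yaw -0.14422796922292017 0.1381511363226156
cradle [[0.5694 0.282  0.008 ]
 [0.5602 0.2156 0.008 ]
 [0.4133 0.2452 0.008 ]
 [0.4269 0.31   0.008 ]] [0.4924 0.2632 0.008 ]
[[-0.0005  0.2627 -0.9649]
 [ 0.002  -0.9649 -0.2627]
 [-1.     -0.0021 -0.0001]]
```

Poses from the top view:
- **Rake:** at about (0.4895, 0.2617), with its long axis at yaw -0.144.
- **Tray:** centre at (0.487, -0.134), y axis at yaw -0.378. It slopes up toward the far end by about 0.025 rad.

I'll grip with the jaws along the rake's y.

```bash
python3 -m creep '[[0,[24,30,3],0.12],[0,[24,30,3],0.12],[0,[24,30,3],0.12],[0,[24,30,3],0.12],[0,[24,30,3],0.12],[0,[24,30,3],0.12],[0,[24,30,3],0.12],[0,[24,30,3],0.12]]' 60
python3 -m creep '[[0,[10,40,0],0.1],[0,[10,40,0],0.1],[0,[10,40,0],0],[0,[10,40,0],0],[0,[10,40,0],0],[0,[10,40,0],0],[0,[10,40,0],0],[0,[10,40,0],0]]'
python3 -m creep '[[0,[5,40,0],0],[0,[5,40,0],0],[0,[5,40,0],0],[0,[5,40,0],0],[0,[5,40,0],0],[0,[5,40,0],0],[0,[0,0,0],0],[0,[0,0,0],0]]'
```

```text
time: 0.77
tool_pos: [0.3699, -0.4094, 0.2343]
tcp_rot: [1.455, 1.03, -1.455]
wrist_force: [0.1, -0.3, 0.8]
width: 1.0
time: 1.43
tool_pos: [0.449, -0.0893, 0.2344]
tcp_rot: [1.315, 1.137, -1.315]
wrist_force: [1.1, -0.6, -0.5]
width: 1.002
time: 2.1
tool_pos: [0.4787, 0.1506, 0.2339]
tcp_rot: [1.311, 1.14, -1.313]
wrist_force: [0.3, -0.4, 1.0]
width: 0.998
```

```bash
python3 -m creep '[[0,[2,37,0],0],[0,[4,37,0],0],[0,[5,37,0],0],[0,[0,0,-20],0],[0,[0,0,0],0],[0,[0,0,0],0],[0,[0,0,0],0],[0,[0,0,0],0]]'
python3 - <<'E'
from h import *
np.set_printoptions(precision=4,suppress=True)
s=read_state();print(s["tool_pos"],R.from_rotvec(s["tcp_rot"]).as_matrix()[:,1])
c=get_calibration("wrist");p,d=read_camera("wrist");cv2.imwrite("pics/w1.png",p);np.save("w1.npy",d);np.savez("w1c.npz",**c);print(c)
E
```

```text
time: 2.77
tool_pos: [0.4907, 0.2582, 0.2153]
tcp_rot: [1.317, 1.136, -1.316]
wrist_force: [1.1, 0.5, 0.1]
width: 1.001
[0.4907 0.2582 0.2153] [ 0.9892 -0.1465  0.0007]
{'K': array([[363.8628,   0.    , 274.4195],
       [  0.    , 363.8628, 208.1882],
       [  0.    ,   0.    ,   1.    ]]), 'eye': array([0.5019, 0.3296, 0.379 ]), 'orientation': array([ 2.848 , -0.2084, -0.0286])}
```

View pics/w1.png

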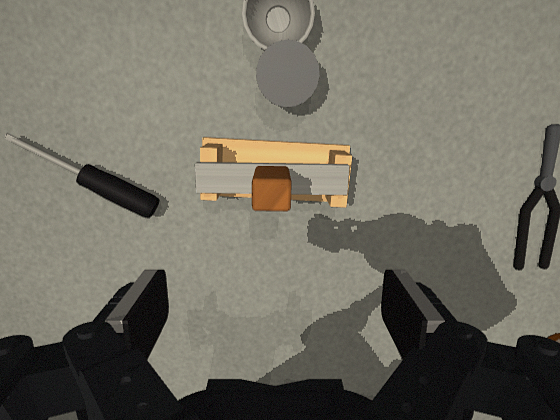

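The wrist view shows the grip's top face spanning roughly (252,182) to (291,211). The foot runs from column 196 to 350 in rows 163 to 194. I'll refine the pose from these.

```bash
python3 - <<'E'
from h import *
np.set_printoptions(precision=4,suppress=True)
c=dict(np.load("w1c.npz"));p=cv2.imread("pics/w1.png")
cv2.imwrite("pics/w1c.png",cv2.resize(p[130:220,185:365],None,fx=4.4,fy=4.4,interpolation=cv2.INTER_CUBIC))
G=pix2plane([(252,182),(291,182),(291,211),(253,211)],.113,c);print(G.mean(0))
F=pix2plane([(195.5,164),(196,193),(350,164),(350,194)],.053,c);print(F,F.mean(0));a=(F[0]+F[1]-F[2]-F[3]);print(np.arctan2(a[1],a[0]),np.linalg.norm(a)/2)
W=cloud(np.load("w1.npy"),c);print(W[185:208,258:286,2].mean(),W[170:185,205:240,2].mean(),"bench",np.median(W[235:260,190:300,2]))
E
```

```text
[0.49   0.2613 0.113 ]
[[0.4239 0.286  0.053 ]
 [0.4188 0.2595 0.053 ]
 [0.5617 0.2657 0.053 ]
 [0.5593 0.2379 0.053 ]] [0.4909 0.2623 0.053 ]
2.9920557387317555 0.1407433084257211
0.11470262707945801 0.05529467478450407 bench 0.0003930751971541746
```

View pics/w1c.png

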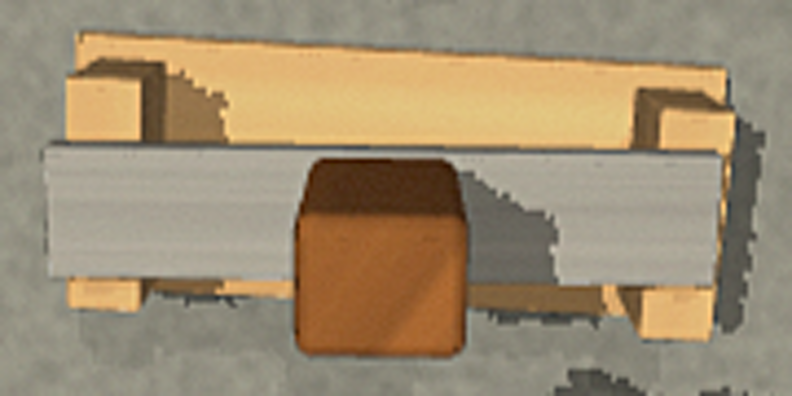

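```bash
python3 - <<'E'
from h import *
c=dict(np.load("w1c.npz"))
F=pix2plane(np.array([(66,75),(143,75),(140,308),(68,308),(660,112),(735,112),(712,340),(640,340)])/4.4-.5+[185,130],.045,c)
print(F.round(4),F.mean(0)); a=F[4:].mean(0)-F[:4].mean(0);print(a,np.arctan2(a[1],a[0]))
E
python3 -m creep '[[0,[0,3.5,-25],0],[0,[0,0,-25],0],[0,[0,0,-25],0],[0,[0,0,-20],0],[0,[0,0,-20],0],[0,[0,0,-18],0],[0,[0,0,-12],0],[0,[0,0,0],0]]'
```

```text
[[0.4288 0.3001 0.045 ]
 [0.4446 0.2978 0.045 ]
 [0.4345 0.2488 0.045 ]
 [0.4191 0.251  0.045 ]
 [0.5498 0.2745 0.045 ]
 [0.5653 0.2723 0.045 ]
 [0.5561 0.2236 0.045 ]
 [0.5406 0.2259 0.045 ]] [0.49236649 0.2617357  0.045     ]
[ 0.12117811 -0.02534658  0.        ] -0.20619516370740357
time: 3.48
tool_pos: [0.4885, 0.2616, 0.0672]
tcp_rot: [1.312, 1.138, -1.32]
wrist_force: [-0.2, -0.3, -0.6]
width: 1.001
```

```bash
python3 -m creep '[[60,[0,0,0],0],[120,[0,0,0],0],[160,[0,0,0],0],[200,[0,0,0],0],[255,[0,0,0],0],[255,[0,0,0],0],[255,[0,0,0],0],[255,[0,0,0],0]]' 70
python3 -m creep '[[255,[0,0,0],0],[255,[0,0,0],0],[255,[0,0,5],0],[255,[0,0,10],0],[255,[0,0,15],0],[255,[0,0,15],0],[255,[0,0,15],0],[255,[0,0,0],0]]'
python3 -m creep '[[255,[0,0,0],0],[255,[0,0,0],0],[255,[0,0,0],0],[255,[0,0,0],0],[255,[0,0,0],0],[255,[0,0,0],0],[255,[0,0,0],0],[255,[0,0,0],0]]'
python3 - <<'E'
from h import *
np.set_printoptions(precision=4,suppress=True)
s=read_state();print(s["tool_pos"],s["wrist_force"],s["torque"],R.from_rotvec(s["tcp_rot"]).as_matrix())
for n in("wrist","side"):
    c=get_calibration(n);p,d=read_camera(n);cv2.imwrite(f"pics/{n}2.png",p);np.save(f"{n}2.npy",d);np.savez(f"{n}2c.npz",**c)
p=cv2.imread("pics/side2.png");cv2.imwrite("pics/side2c.png",cv2.resize(p[200:350,220:420],None,fx=4,fy=4))
E
```

```text
time: 4.15
tool_pos: [0.4915, 0.2639, 0.0712]
tcp_rot: [1.318, 1.136, -1.313]
wrist_force: [-0.6, 0.5, 6.2]
width: 0.334
time: 4.82
tool_pos: [0.4922, 0.2641, 0.1331]
tcp_rot: [1.319, 1.136, -1.31]
wrist_force: [0.8, 0.2, -2.1]
width: 0.338
time: 5.48
tool_pos: [0.4902, 0.2632, 0.1294]
tcp_rot: [1.315, 1.137, -1.315]
wrist_force: [0.5, -0.0, -3.1]
width: 0.333
[0.4902 0.2632 0.1294] [ 0.5155 -0.0236 -3.0887] [0.0205 0.0038 0.0024] [[-0.0003  0.9895 -0.1444]
 [-0.0001 -0.1444 -0.9895]
 [-1.     -0.0003  0.0002]]
```

View pics/side2c.png

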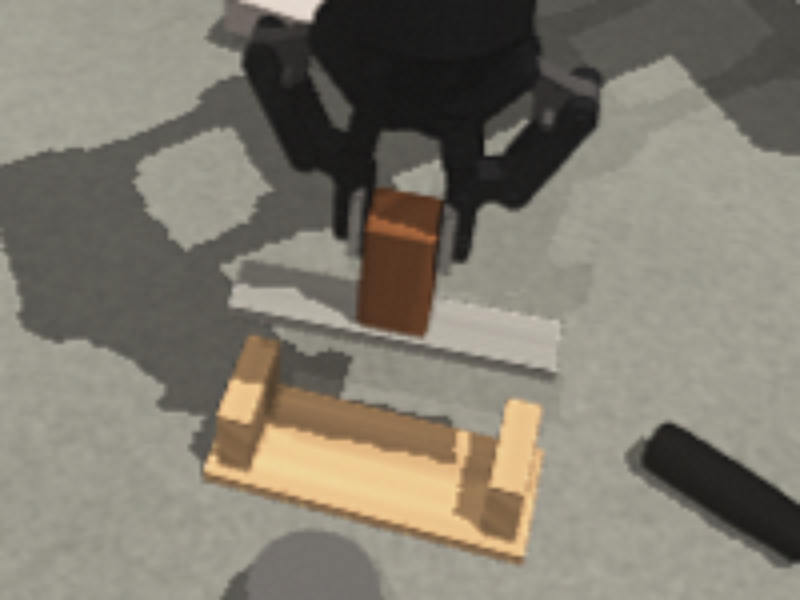

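View pics/wrist2.png

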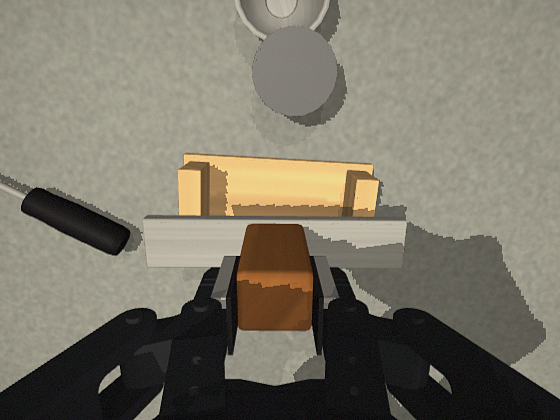

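```bash
python3 - <<'E'
from h import *
np.set_printoptions(precision=4,suppress=True)
c=dict(np.load("wrist2c.npz"));W=cloud(np.load("wrist2.npy"),c)
print("grip top z",np.median(W[285:325,245:305,2]),"foot top",np.median(W[225:260,155:230,2]),np.median(W[225:260,340:395,2]))
F=pix2plane([(143.5,216),(146,267),(405.5,218),(403,268)],.113,c);print(F,F.mean(0));a=F[2]+F[3]-F[0]-F[1];print(np.arctan2(a[1],a[0]),np.linalg.norm(a)/2)
k=W[222:262,150:235].reshape(-1,3);k2=W[222:262,330:400].reshape(-1,3);k=np.r_[k,k2]
A=np.c_[k[:,:2]-k[:,:2].mean(0),np.ones(len(k))];print(np.linalg.lstsq(A,k[:,2],rcond=None)[0])
E
```

```text
grip top z 0.1715372972025151 foot top 0.1116047639788344 0.11143693915797659
[[0.4259 0.2876 0.113 ]
 [0.4201 0.2591 0.113 ]
 [0.5604 0.267  0.113 ]
 [0.5579 0.2386 0.113 ]] [0.4911 0.2631 0.113 ]
-0.15001284511296178 0.1377023131686734
[0.1134 0.8041 0.1127]
```

```bash
python3 - <<'E'
from h import *
np.set_printoptions(precision=4,suppress=True,linewidth=150)
c=dict(np.load("wrist2c.npz"));W=cloud(np.load("wrist2.npy"),c)
for r in range(212,272,4): print(r,np.median(W[r,155:200],axis=0),np.median(W[r,360:395],axis=0))
for r in range(220,330,8): print(r,np.median(W[r,255:295],axis=0))
E
```

```text
212 [0.4074 0.2602 0.0014] [0.574  0.2335 0.0012]
216 [0.4412 0.2835 0.1065] [0.574  0.2296 0.0008]
220 [0.4421 0.2825 0.1115] [0.5464 0.2671 0.1105]
224 [0.4415 0.2804 0.1116] [0.546  0.2651 0.1115]
228 [0.4411 0.2781 0.1117] [0.5449 0.2631 0.1115]
232 [0.4407 0.276  0.1115] [0.5457 0.2607 0.1114]
236 [0.4403 0.2737 0.1117] [0.5456 0.2584 0.1113]
240 [0.4397 0.2714 0.1115] [0.5453 0.256  0.1113]
244 [0.4395 0.2695 0.1118] [0.5451 0.2538 0.1114]
248 [0.4387 0.2671 0.1117] [0.545  0.2513 0.1113]
252 [0.4381 0.2646 0.1116] [0.5447 0.2491 0.1113]
256 [0.4374 0.2623 0.1115] [0.5447 0.2469 0.1114]
260 [0.4371 0.2601 0.1116] [0.5447 0.2447 0.1114]
264 [0.4365 0.2579 0.1114] [0.5444 0.2423 0.1116]
268 [0.3962 0.2071 0.0003] [0.5443 0.2397 0.1114]
220 [0.4927 0.2751 0.1112]
228 [0.4927 0.2743 0.1217]
236 [0.4927 0.2744 0.133 ]
244 [0.4926 0.2743 0.1428]
252 [0.4927 0.2744 0.1518]
260 [0.4927 0.2746 0.1599]
268 [0.4926 0.2744 0.1672]
276 [0.4925 0.2731 0.1708]
284 [0.492  0.27   0.1716]
292 [0.4915 0.267  0.1718]
300 [0.4911 0.2633 0.1714]
308 [0.491  0.2601 0.1715]
316 [0.4905 0.2568 0.1716]
324 [0.4896 0.2532 0.1715]
```

The rake is held level and square, with its foot top at z = 0.111, so its origin sits about 26.5 mm below the TCP. I'll carry it above the landing.

```bash
python3 -m creep '[[255,[1,-20,10],-0.03],[255,[3,-38,10],-0.03],[255,[4,-38,0],-0.03],[255,[4,-38,0],-0.03],[255,[4,-38,0],-0.03],[255,[4,-38,0],-0.03],[255,[4,-38,0],-0.03],[255,[4,-30,0],-0.018]]'
python3 -m creep '[[255,[3,-20,0],0],[255,[0,-10,0],0],[255,[0,0,0],0],[255,[0,0,0],0],[255,[0,0,0],0],[255,[0,0,0],0],[255,[0,0,0],0],[255,[0,0,0],0]]'
python3 - <<'E'
from h import *
np.set_printoptions(precision=4,suppress=True)
s=read_state();print(s["tool_pos"],s["wrist_force"],s["torque"],R.from_rotvec(s["tcp_rot"]).as_matrix()[:,1])
for n in("wrist","side","top"):
    c=get_calibration(n);p,d=read_camera(n);cv2.imwrite(f"pics/{n}3.png",p);np.save(f"{n}3.npy",d);np.savez(f"{n}3c.npz",**c)
E
```

```text
time: 6.25
tool_pos: [0.5183, -0.0175, 0.15]
tcp_rot: [1.48, 1.007, -1.479]
wrist_force: [0.5, 0.6, -2.7]
width: 0.336
time: 6.92
tool_pos: [0.5213, -0.0437, 0.1496]
tcp_rot: [1.477, 1.01, -1.477]
wrist_force: [-0.8, -0.1, -2.9]
width: 0.334
[ 0.5213 -0.0437  0.1496] [-0.7739 -0.055  -2.8786] [-0.0071  0.0036  0.0069] [ 0.9319 -0.3628 -0.0001]
```

View pics/wrist3.png

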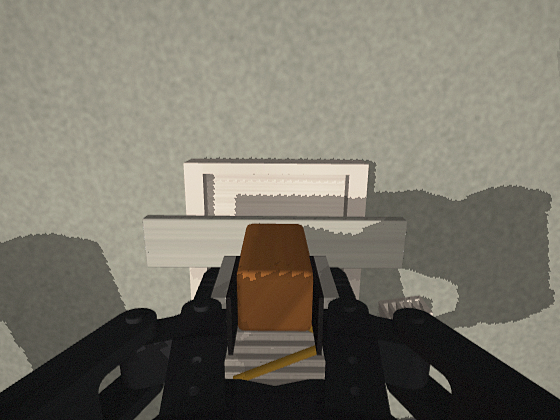

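View pics/side3.png

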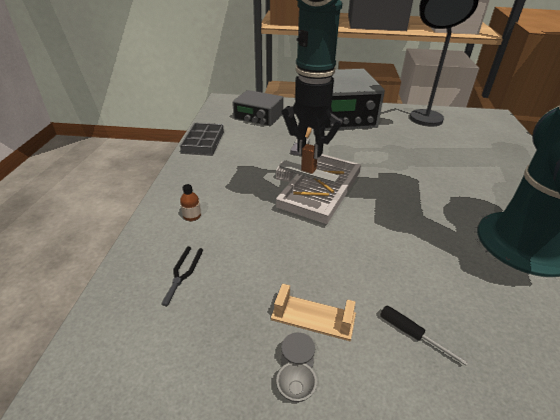

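The wrist view shows the tray's landing-end rim, with its outer corners near (184,160) and (368,163). I'll enlarge it to measure alignment.

```bash
python3 - <<'E'
import cv2
p=cv2.imread("pics/wrist3.png");cv2.imwrite("pics/w3c.png",cv2.resize(p[145:285,130:420],None,fx=2.7,fy=2.7,interpolation=cv2.INTER_CUBIC))
E
```

```text
(no output)
```

View pics/w3c.png

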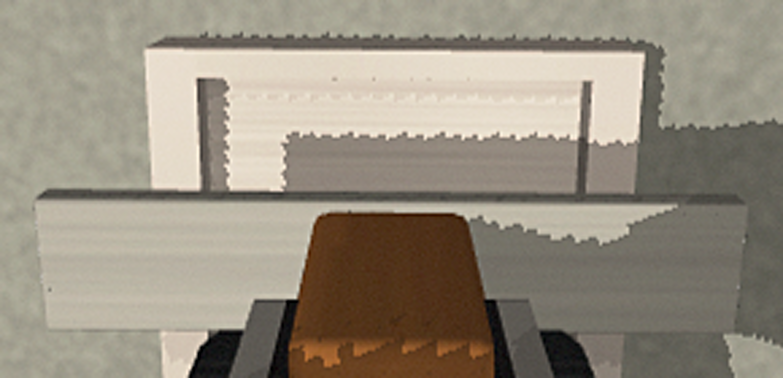

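```bash
python3 - <<'E'
from h import *
np.set_printoptions(precision=4,suppress=True)
c=dict(np.load("wrist3c.npz"));W=cloud(np.load("wrist3.npy"),c)
px=lambda a:np.array(a)/2.7-.5+[130,145]
E=pix2plane(px([(146,47),(644,52)]),.0439,c);Q=pix2plane(px([(152,190),(637,195)]),.0445,c)
print(E,E.mean(0),Q.mean(0))
a=E[1]-E[0];print("tray y yaw",np.arctan2(a[1],a[0]),np.linalg.norm(a))
F=pix2plane(px([(37,198),(47,329),(747,206),(740,331)]),.1315,c);f=F.mean(0);a=F[2]+F[3]-F[0]-F[1];print("rake",f,np.arctan2(a[1],a[0]))
y=-.378
xd=np.array([np.sin(y),-np.cos(y)]);yd=np.array([np.cos(y),np.sin(y)])
for yy in(-.378,-.368):
  xd=np.array([np.sin(yy),-np.cos(yy)]);yd=np.array([np.cos(yy),np.sin(yy)])
  r=f[:2]-E.mean(0)[:2];print("stand xy",r@xd-.123,r@yd)
for nm,u,v in(("rimL",(158,195),(70,180)),): pass
uv=lambda x,y:tuple((px((x,y))+.5).astype(int))
for x,y in((170,100),(175,170),(615,100),(612,170),(400,62),(400,120)):
  u,v=uv(x,y);print((x,y),np.median(W[v-1:v+2,u-3:u+4].reshape(-1,3),axis=0))
u,v=uv(150,260);print("foot top",np.median(W[v-5:v+5,u-20:u+20,2]))
E
```

```text
[[ 0.4694  0.0074  0.0439]
 [ 0.5968 -0.0436  0.0439]] [ 0.5331 -0.0181  0.0439] [ 0.5181 -0.0564  0.0445]
tray y yaw -0.380362603893569 0.13730529066190278
rake [ 0.5219 -0.045   0.1315] -0.37775107815791303
stand xy -0.09387279028825854 -0.0005057858069456609
stand xy -0.09387930441038007 -0.0007970277604727923
(170, 100) [ 0.4688 -0.0087  0.0445]
(175, 170) [ 0.4621 -0.027   0.0446]
(615, 100) [ 0.585  -0.0538  0.0442]
(612, 170) [ 0.5782 -0.072   0.0448]
(400, 62) [ 0.5336 -0.0213  0.0439]
(400, 120) [ 0.5264 -0.0403  0.0307]
foot top 0.1318312174226179
```

Stand-frame check: the rake is at x = -0.094, y = -0.0005, square to within 0.003 rad, with about 79 mm to go to contact. I'll descend in steps.

```bash
python3 -m creep '[[255,[0,0,-20],0],[255,[0,0,-20],0],[255,[0,0,-15],0],[255,[0,0,-10],0],[255,[0,0,-5],0],[255,[0,0,-2],0],[255,[0,0,0],0],[255,[0,0,0],0]]'
python3 -m creep '[[255,[0,0,-1],0],[255,[0,0,0],0],[255,[0,0,-1],0],[255,[0,0,0],0],[255,[0,0,-1],0],[255,[0,0,0],0],[255,[0,0,0],0],[255,[0,0,0],0]]'
```

```text
time: 7.73
tool_pos: [0.5221, -0.0449, 0.0785]
tcp_rot: [1.479, 1.008, -1.477]
wrist_force: [-0.2, 0.2, -2.2]
width: 0.336
time: 8.4
tool_pos: [0.5213, -0.0448, 0.0745]
tcp_rot: [1.478, 1.009, -1.478]
wrist_force: [-0.1, 0.3, -2.2]
width: 0.331
```

```bash
python3 -m creep '[[255,[0,0,-0.5],0],[255,[0,0,-0.5],0],[255,[0,0,-0.5],0],[255,[0,0,-0.5],0],[255,[0,0,0],0],[255,[0,0,0],0],[255,[0,0,0],0],[255,[0,0,0],0]]'
```

```text
time: 9.07
tool_pos: [0.5213, -0.0448, 0.0726]
tcp_rot: [1.478, 1.009, -1.478]
wrist_force: [-0.3, -0.4, -3.5]
width: 0.337
```

```bash
python3 -m creep '[[255,[0,0,-0.5],0],[255,[0,0,-0.5],0],[255,[0,0,0],0],[255,[0,0,0],0],[255,[0,0,0],0],[255,[0,0,0],0],[255,[0,0,0],0],[255,[0,0,0],0]]'
```

```text
time: 9.73
tool_pos: [0.5213, -0.0448, 0.0716]
tcp_rot: [1.478, 1.009, -1.478]
wrist_force: [0.6, 0.1, -3.5]
width: 0.34
```

```bash
python3 -m creep '[[255,[0,0,-0.5],0],[255,[0,0,0],0],[255,[0,0,-0.5],0],[255,[0,0,0],0],[255,[0,0,0],0],[255,[0,0,0],0],[255,[0,0,0],0],[255,[0,0,0],0]]'
```

```text
time: 10.4
tool_pos: [0.5214, -0.0447, 0.0709]
tcp_rot: [1.479, 1.009, -1.478]
wrist_force: [-2.0, 0.9, 2.1]
width: 0.336
```

```bash
python3 -m creep '[[255,[0,0,-0.5],0],[255,[0,0,0],0],[255,[0,0,0],0],[255,[0,0,0],0],[255,[0,0,0],0],[255,[0,0,0],0],[255,[0,0,0],0],[255,[0,0,0],0]]'
```

```text
time: 11.07
tool_pos: [0.5215, -0.0447, 0.0709]
tcp_rot: [1.479, 1.009, -1.478]
wrist_force: [-4.0, 1.7, 5.1]
width: 0.338
```

Contact came at about 0.0717 commanded, with stiffness around 6 N/mm, and I'm pressing about 8 N. I'll ease off slightly and comb along (-0.370, -0.929), rising with the slope.

```bash
python3 -m creep '[[255,[0,0,0.3],0],[255,[-0.74,-1.86,0.05],0],[255,[-0.74,-1.86,0.05],0],[255,[-0.74,-1.86,0.05],0],[255,[-0.74,-1.86,0.05],0],[255,[-0.74,-1.86,0.05],0],[255,[-0.74,-1.86,0.05],0],[255,[-0.74,-1.86,0.05],0]]'
```

```text
time: 11.73
tool_pos: [0.5171, -0.058, 0.0714]
tcp_rot: [1.48, 1.008, -1.477]
wrist_force: [3.1, 4.5, 2.7]
width: 0.335
```

```bash
python3 -m creep '[[255,[-0.74,-1.86,0.05],0],[255,[-0.74,-1.86,0.05],0],[255,[-0.74,-1.86,0.05],0],[255,[-0.74,-1.86,0.05],0],[255,[-0.74,-1.86,0.05],0],[255,[-0.74,-1.86,0.05],0],[255,[-0.74,-1.86,0.05],0],[255,[-0.74,-1.86,0.05],0]]'
```

```text
time: 12.4
tool_pos: [0.5111, -0.0728, 0.0718]
tcp_rot: [1.48, 1.008, -1.477]
wrist_force: [1.6, 3.4, 5.4]
width: 0.336
```

```bash
python3 -m creep '[[255,[-0.74,-1.86,0.05],0],[255,[-0.74,-1.86,0.05],0],[255,[-0.74,-1.86,0.05],0],[255,[-0.74,-1.86,0.05],0],[255,[-0.74,-1.86,0.05],0],[255,[-0.74,-1.86,0.05],0],[255,[-0.74,-1.86,0.05],0],[255,[-0.74,-1.86,0.05],0]]'; python3 - <<'E'
from h import *
for n in("wrist","top"):
    c=get_calibration(n);p,d=read_camera(n);cv2.imwrite(f"pics/{n}4.png",p)
E
```

```text
time: 13.07
tool_pos: [0.5052, -0.0877, 0.0722]
tcp_rot: [1.48, 1.008, -1.477]
wrist_force: [2.0, 3.6, 8.1]
width: 0.337
```

View pics/wrist4.png

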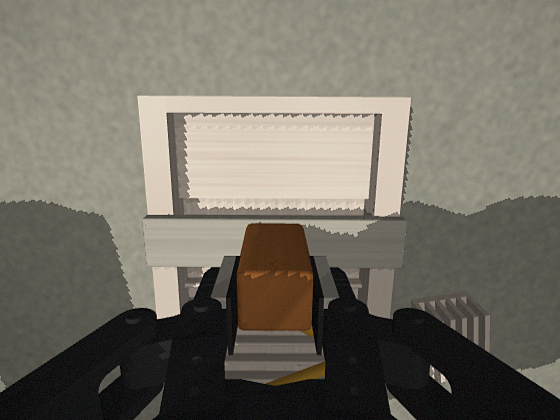

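The rake is centred on the rims, which are visible to both sides, but the vertical load has crept up to about 11 N. I'll lift a bit more steeply.

```bash
python3 -m creep '[[255,[0,0,0.6],0],[255,[-0.74,-1.86,0.07],0],[255,[-0.74,-1.86,0.07],0],[255,[-0.74,-1.86,0.07],0],[255,[-0.74,-1.86,0.07],0],[255,[-0.74,-1.86,0.07],0],[255,[-0.74,-1.86,0.07],0],[255,[-0.74,-1.86,0.07],0]]'
```

```text
time: 13.83
tool_pos: [0.4989, -0.1008, 0.0726]
tcp_rot: [1.478, 1.009, -1.479]
wrist_force: [0.9, 2.7, 5.6]
width: 0.336
```

```bash
python3 -m creep '[[255,[-0.74,-1.86,0.25],0],[255,[-0.74,-1.86,0.07],0],[255,[-0.74,-1.86,0.07],0],[255,[-0.74,-1.86,0.07],0],[255,[-0.74,-1.86,0.07],0],[255,[-0.74,-1.86,0.07],0],[255,[-0.74,-1.86,0.07],0],[255,[-0.74,-1.86,0.07],0]]'
```

```text
time: 14.5
tool_pos: [0.4927, -0.1157, 0.0731]
tcp_rot: [1.478, 1.009, -1.479]
wrist_force: [0.6, 1.0, 1.0]
width: 0.332
```

```bash
python3 -m creep '[[255,[-0.74,-1.86,0.07],0],[255,[-0.74,-1.86,0.07],0],[255,[-0.74,-1.86,0.07],0],[255,[-0.74,-1.86,0.07],0],[255,[-0.74,-1.86,0.07],0],[255,[-0.74,-1.86,0.07],0],[255,[-0.74,-1.86,0.07],0],[255,[-0.74,-1.86,0.07],0]]'; python3 - <<'E'
from h import *
for n in("wrist","top"):
    c=get_calibration(n);p,d=read_camera(n);cv2.imwrite(f"pics/{n}5.png",p)
print(read_state())
p=cv2.imread("pics/top5.png");cv2.imwrite("pics/top5c.png",cv2.resize(p[185:281,268:392],None,fx=6,fy=6,interpolation=cv2.INTER_CUBIC))
E
```

```text
time: 15.17
tool_pos: [0.4868, -0.1305, 0.0736]
tcp_rot: [1.478, 1.01, -1.479]
wrist_force: [-1.2, 0.9, -1.8]
width: 0.331
{'time': 15.2667, 'q': array([-3.11509549e-01,  7.20689658e-02,  2.09789140e+00, -7.22156132e-04,
        9.72524958e-01,  6.21972412e-02]), 'joint_vel': array([ 0.00122855,  0.00147469, -0.00092837, -0.00203933,  0.00089353,
        0.00570058]), 'joint_torque': array([ 1.02575698e-01, -3.65637481e+01, -3.25179040e+01,  9.01030633e-02,
       -7.54373032e-03, -6.31613703e-02]), 'tool_pos': array([ 0.48666167, -0.1307735 ,  0.0736052 ]), 'tcp_rot': array([ 1.47780934,  1.00923582, -1.47963317]), 'wrist_force': array([-0.06326392,  0.41180088, -1.93161284]), 'torque': array([-0.1087356 , -0.03736559,  0.00562373]), 'width': 0.33280349543696475}
```

View pics/top5c.png

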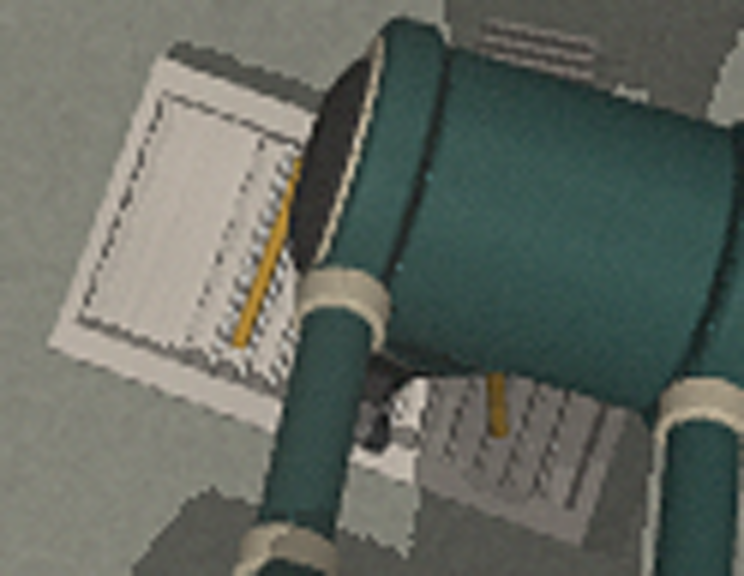

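View pics/wrist5.png

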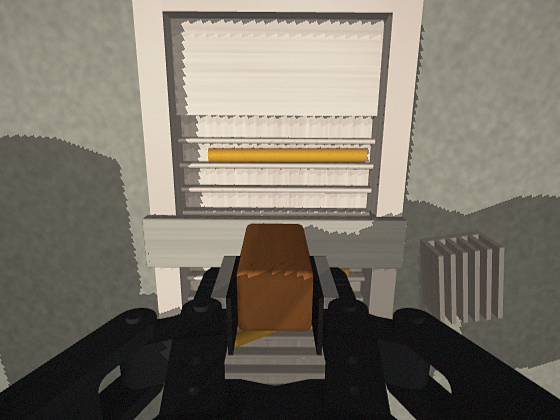

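Rod 1 is seated, the yellow bar at rows 150-162 between ridges. The load has fallen to about 1 N, so I'll lower slightly and go on.

```bash
python3 -m creep '[[255,[0,0,-0.3],0],[255,[0,0,-0.2],0],[255,[-0.74,-1.86,0.05],0],[255,[-0.74,-1.86,0.05],0],[255,[-0.74,-1.86,0.05],0],[255,[-0.74,-1.86,0.05],0],[255,[-0.74,-1.86,0.05],0],[255,[-0.74,-1.86,0.05],0]]'
```

```text
time: 15.93
tool_pos: [0.483, -0.1417, 0.0738]
tcp_rot: [1.479, 1.009, -1.478]
wrist_force: [0.9, 1.8, 0.7]
width: 0.331
```

```bash
python3 -m creep '[[255,[-0.74,-1.86,0.05],0],[255,[-0.74,-1.86,0.04],0],[255,[-0.74,-1.86,0.04],0],[255,[-0.74,-1.86,0.04],0],[255,[-0.74,-1.86,0.04],0],[255,[-0.74,-1.86,0.05],0],[255,[-0.74,-1.86,0.05],0],[255,[-0.74,-1.86,0.05],0]]'
```

```text
time: 16.6
tool_pos: [0.4771, -0.1566, 0.0743]
tcp_rot: [1.479, 1.009, -1.478]
wrist_force: [0.6, 1.7, 1.9]
width: 0.339
```

```bash
python3 -m creep '[[255,[-0.74,-1.86,0.05],0],[255,[-0.74,-1.86,0.05],0],[255,[-0.74,-1.86,0.05],0],[255,[-0.74,-1.86,0.05],0],[255,[-0.74,-1.86,0.05],0],[255,[-0.74,-1.86,0.05],0],[255,[-0.74,-1.86,0.05],0],[255,[-0.74,-1.86,0.05],0]]'
```

```text
time: 17.27
tool_pos: [0.4712, -0.1714, 0.0747]
tcp_rot: [1.479, 1.009, -1.478]
wrist_force: [1.4, 4.4, 4.0]
width: 0.334
```

```bash
python3 -m creep '[[255,[-0.74,-1.86,0.15],0],[255,[-0.74,-1.86,0.06],0],[255,[-0.74,-1.86,0.06],0],[255,[-0.74,-1.86,0.06],0],[255,[-0.74,-1.86,0.06],0],[255,[-0.74,-1.86,0.06],0],[255,[-0.74,-1.86,0.06],0],[255,[-0.74,-1.86,0.06],0]]'; python3 - <<'E'
from h import *
p,d=read_camera("wrist");cv2.imwrite("pics/wrist6.png",p)
E
```

```text
time: 17.93
tool_pos: [0.4651, -0.1863, 0.0751]
tcp_rot: [1.479, 1.009, -1.478]
wrist_force: [2.0, 5.2, 4.4]
width: 0.333
```

View pics/wrist6.png

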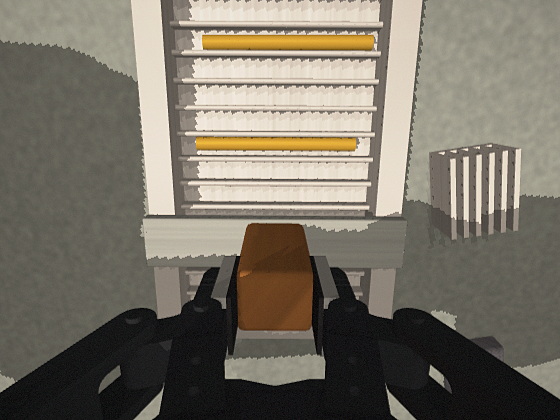

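Two rods are now seated, at rows 43 and 145, and the rake is at x ≈ +0.057. I'll continue to the far end.

```bash
python3 -m creep '[[255,[-0.74,-1.86,0.1],0],[255,[-0.74,-1.86,0.06],0],[255,[-0.74,-1.86,0.06],0],[255,[-0.74,-1.86,0.06],0],[255,[-0.74,-1.86,0.06],0],[255,[-0.74,-1.86,0.06],0],[255,[-0.74,-1.86,0.06],0],[255,[-0.74,-1.86,0.06],0]]'
```

```text
time: 18.65
tool_pos: [0.4591, -0.2012, 0.0756]
tcp_rot: [1.478, 1.009, -1.478]
wrist_force: [2.7, 5.4, 3.5]
width: 0.334
```

```bash
python3 -m creep '[[255,[-0.74,-1.86,0.05],0],[255,[-0.74,-1.86,0.06],0],[255,[-0.74,-1.86,0.06],0],[255,[-0.74,-1.86,0.06],0],[255,[-0.74,-1.86,0.06],0],[255,[-0.74,-1.86,0.06],0],[255,[-0.74,-1.86,0.06],0],[255,[-0.74,-1.86,0.06],0]]'; python3 - <<'E'
from h import *
p,d=read_camera("wrist");cv2.imwrite("pics/wrist7.png",p)
E
```

```text
time: 19.32
tool_pos: [0.4531, -0.2161, 0.076]
tcp_rot: [1.478, 1.009, -1.479]
wrist_force: [2.7, 4.4, 6.1]
width: 0.335
```

View pics/wrist7.png

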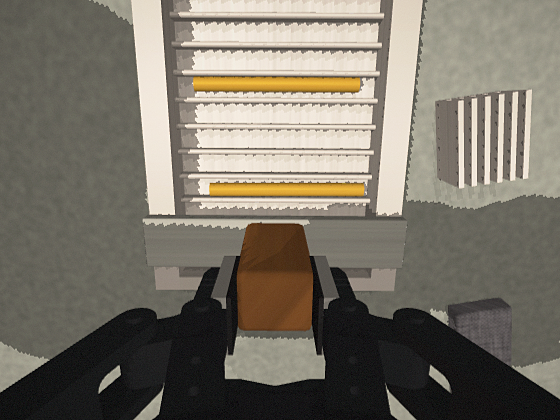

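All three rods are seated, the third at row 190, and x ≈ 0.089. I'll go a few more mm, dwell on the rims, then lift.

```bash
python3 -m creep '[[255,[-0.74,-1.86,0.2],0],[255,[-0.74,-1.86,0.06],0],[255,[0,0,0],0],[255,[0,0,0],0],[255,[0,0,0],0],[255,[0,0,0],0],[255,[0,0,0],0],[255,[0,0,0],0]]'; python3 - <<'E'
from h import *
s=read_state();print(s["tool_pos"],s["wrist_force"])
m=np.array([.4872,-.134]);P=[[.5331,-.0181]]
xd=np.array([np.sin(-.379),-np.cos(-.379)]);yd=np.array([np.cos(-.379),np.sin(-.379)])
f=s["tool_pos"][:2]+[.001,-.001]-np.array(P[0]);print(f@xd-.123,f@yd)
E
```

```text
time: 20.03
tool_pos: [0.4514, -0.2199, 0.0761]
tcp_rot: [1.478, 1.009, -1.479]
wrist_force: [-0.1, -0.3, 0.2]
width: 0.332
[ 0.45139335 -0.21986573  0.07608045] [-0.12582039 -0.27466798  0.15823471]
0.0952372624990043 4.230830044579306e-05
```

```bash
python3 -m creep '[[255,[0,0,5],0],[255,[0,0,10],0],[255,[0,0,15],0],[255,[0,0,20],0],[255,[0,0,20],0],[255,[0,15,5],0],[255,[2,30,0],0],[255,[4,38,0],0]]'
python3 -m creep '[[255,[4,38,0],0.02],[255,[4,38,0],0.02],[255,[4,38,0],0.02],[255,[4,38,0],0.02],[255,[4,38,0],0.02],[255,[4,38,0],0.02],[255,[4,38,0],0.02],[255,[4,38,0],0.032]]'
python3 -m creep '[[255,[2,38,0],0],[255,[0,30,0],0],[255,[0,18,0],0],[255,[0,9,0],0],[255,[0,0,0],0],[255,[0,0,0],0],[255,[0,0,0],0],[255,[0,0,0],0]]'
python3 - <<'E'
from h import *
np.set_printoptions(precision=4,suppress=True)
s=read_state();M=R.from_rotvec(s["tcp_rot"]).as_matrix();print(s["tool_pos"],s["wrist_force"],np.arctan2(M[1,1],M[0,1]))
for n in("wrist","top"):
    c=get_calibration(n);p,d=read_camera(n);cv2.imwrite(f"pics/{n}8.png",p);np.save(f"{n}8.npy",d);np.savez(f"{n}8c.npz",**c)
p=cv2.imread("pics/top8.png");cv2.imwrite("pics/top8c.png",cv2.resize(p[185:281,268:392],None,fx=6,fy=6,interpolation=cv2.INTER_CUBIC))
E
```

```text
time: 20.7
tool_pos: [0.4581, -0.1374, 0.1529]
tcp_rot: [1.481, 1.005, -1.48]
wrist_force: [1.5, 0.1, -3.3]
width: 0.332
time: 21.37
tool_pos: [0.4892, 0.1693, 0.1518]
tcp_rot: [1.355, 1.108, -1.355]
wrist_force: [0.5, -1.7, -2.7]
width: 0.336
time: 22.03
tool_pos: [0.4917, 0.2609, 0.1512]
tcp_rot: [1.356, 1.106, -1.357]
wrist_force: [0.4, 0.7, -2.3]
width: 0.335
[0.4917 0.2609 0.1512] [ 0.3588  0.7347 -2.262 ] -0.20253397003991383
```

View pics/wrist8.png

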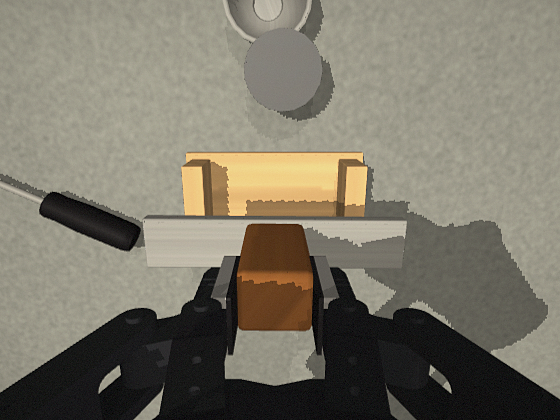

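View pics/top8c.png

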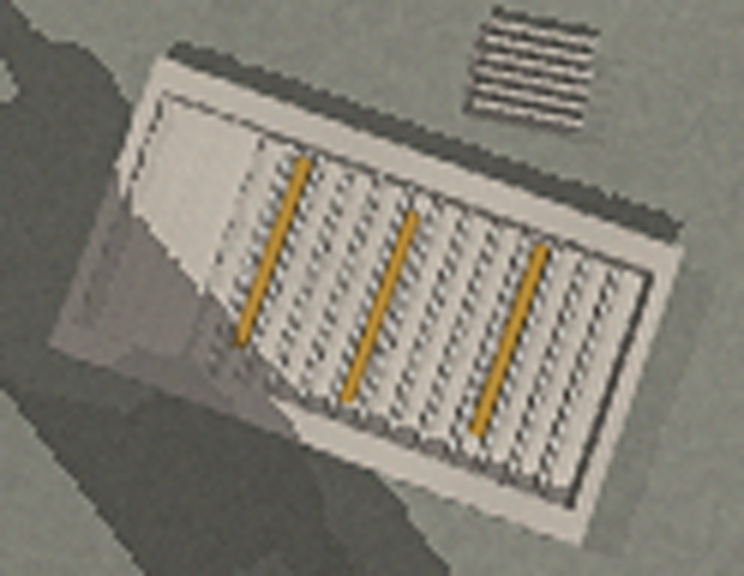

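All three rods lie flat in the grooves in the top view. The wrist view shows the cradle's far edge, from (188,152) to (363,154), parallel to the foot. I'll check the offset numerically, including rake pitch.

```bash
python3 - <<'E'
from h import *
np.set_printoptions(precision=4,suppress=True)
c=dict(np.load("wrist8c.npz"));W=cloud(np.load("wrist8.npy"),c)
z=np.median(W[225:260,150:230,2]);print("foot top",z, "rows",[np.median(W[r,150:230,2]) for r in(222,240,262)],np.median(W[225:260,345:400,2]))
F=pix2plane([(143.5,216),(146,267),(405.5,218),(403,268)],z,c);f=F.mean(0);a=F[2]+F[3]-F[0]-F[1];print("rake",f,np.arctan2(a[1],a[0]))
E=pix2plane([(188,152.5),(363,153.5)],.008,c);a=E[1]-E[0];y=np.arctan2(a[1],a[0]);print(E,y,np.linalg.norm(a))
# -x or +x side: far edge is toward +world y
n=np.array([-np.sin(y),np.cos(y)]);print("cradle centre",E.mean(0)[:2]-.03*n)
B=pix2plane([(182,166),(205,166),(345,166),(367,167)],.045,c);print("block far edge mid",B.mean(0),B.mean(0)[:2]-.025*n)
E
```

```text
foot top 0.13349240989082967 rows [np.float64(0.13365487817747373), np.float64(0.1333672440246656), np.float64(0.13362427832055834)] 0.1333556696599679
rake [0.4924 0.2602 0.1335] -0.20755322012616062
[[0.4273 0.3052 0.008 ]
 [0.5715 0.2749 0.008 ]] -0.20713645753296184 0.1473020975169883
cradle centre [0.4932 0.2607]
block far edge mid [0.4978 0.2855 0.045 ] [0.4926 0.2611]
```

The rake is within 1 mm and 0.001 rad of the cradle and level. Now I'll lower it.

```bash
python3 -m creep '[[255,[0,0,-20],0],[255,[0,0,-20],0],[255,[0,0,-15],0],[255,[0,0,-10],0],[255,[0,0,-6],0],[255,[0,0,-3],0],[255,[0,0,0],0],[255,[0,0,0],0]]'
python3 -m creep '[[255,[0,0,-1],0],[255,[0,0,0],0],[255,[0,0,-1],0],[255,[0,0,0],0],[255,[0,0,-1],0],[255,[0,0,0],0],[255,[0,0,0],0],[255,[0,0,0],0]]'
```

```text
time: 22.8
tool_pos: [0.4924, 0.2625, 0.0781]
tcp_rot: [1.357, 1.107, -1.355]
wrist_force: [1.0, -0.8, -2.0]
width: 0.334
time: 23.47
tool_pos: [0.4917, 0.2624, 0.0743]
tcp_rot: [1.356, 1.107, -1.356]
wrist_force: [-0.1, -0.6, -2.2]
width: 0.329
```

```bash
python3 -m creep '[[255,[0,0,-0.5],0],[255,[0,0,0],0],[255,[0,0,-0.5],0],[255,[0,0,0],0],[255,[0,0,-0.5],0],[255,[0,0,0],0],[255,[0,0,0],0],[255,[0,0,0],0]]'
```

```text
time: 24.13
tool_pos: [0.4917, 0.2624, 0.0728]
tcp_rot: [1.356, 1.107, -1.356]
wrist_force: [-0.6, -0.1, -1.8]
width: 0.334
```

```bash
python3 -m creep '[[255,[0,0,-0.5],0],[255,[0,0,0],0],[255,[0,0,-0.5],0],[255,[0,0,0],0],[255,[0,0,0],0],[255,[0,0,0],0],[255,[0,0,0],0],[255,[0,0,0],0]]'
```

```text
time: 24.8
tool_pos: [0.4918, 0.2624, 0.0718]
tcp_rot: [1.356, 1.107, -1.356]
wrist_force: [-0.4, 1.4, -2.5]
width: 0.334
```

```bash
python3 -m creep '[[255,[0,0,-0.5],0],[255,[0,0,0],0],[255,[0,0,0],0],[255,[0,0,0],0],[255,[0,0,0],0],[255,[0,0,0],0],[255,[0,0,0],0],[255,[0,0,0],0]]'
```

```text
time: 25.47
tool_pos: [0.4918, 0.2624, 0.0713]
tcp_rot: [1.356, 1.107, -1.356]
wrist_force: [-0.4, 0.6, -2.6]
width: 0.33
```

```bash
python3 -m creep '[[255,[0,0,-0.5],0],[255,[0,0,0],0],[255,[0,0,-0.5],0],[255,[0,0,0],0],[255,[0,0,0],0],[255,[0,0,0],0],[255,[0,0,0],0],[255,[0,0,0],0]]'
```

```text
time: 26.13
tool_pos: [0.4918, 0.2625, 0.0712]
tcp_rot: [1.356, 1.107, -1.356]
wrist_force: [-3.4, -2.1, 5.5]
width: 0.339
```

Contact made. I'll relieve a little, open gradually, then check before rising.

```bash
python3 -m creep '[[255,[0,0,0.5],0],[150,[0,0,0],0],[130,[0,0,0],0],[100,[0,0,0],0],[50,[0,0,0],0],[0,[0,0,0],0],[0,[0,0,0],0],[0,[0,0,0],0]]' 20
python3 -m creep '[[0,[0,0,0],0],[0,[0,0,0],0],[0,[0,0,5],0],[0,[0,0,15],0],[0,[0,0,25],0],[0,[0,0,30],0],[0,[0,0,35],0],[0,[0,0,35],0]]'
python3 -m creep '[[0,[0,-20,0],0],[0,[0,-35,0],0],[0,[0,-35,0],0],[0,[0,-35,0],0],[0,[0,-35,0],0],[0,[0,-15,0],0],[0,[0,0,0],0],[0,[0,0,0],0]]'
python3 - <<'E'
from h import *
for n in("side","top","wrist"):
    c=get_calibration(n);p,d=read_camera(n);cv2.imwrite(f"pics/{n}9.png",p);np.save(f"{n}9.npy",d);np.savez(f"{n}9c.npz",**c)
E
```

```text
time: 26.8
tool_pos: [0.4918, 0.2624, 0.0707]
tcp_rot: [1.356, 1.107, -1.356]
wrist_force: [-0.5, -0.5, 0.0]
width: 1.0
time: 27.47
tool_pos: [0.4911, 0.2621, 0.217]
tcp_rot: [1.355, 1.108, -1.357]
wrist_force: [0.4, 0.7, -0.0]
width: 0.997
time: 28.13
tool_pos: [0.4919, 0.0869, 0.2162]
tcp_rot: [1.358, 1.106, -1.357]
wrist_force: [0.6, 0.2, -0.2]
width: 1.004
```

View pics/top9.png

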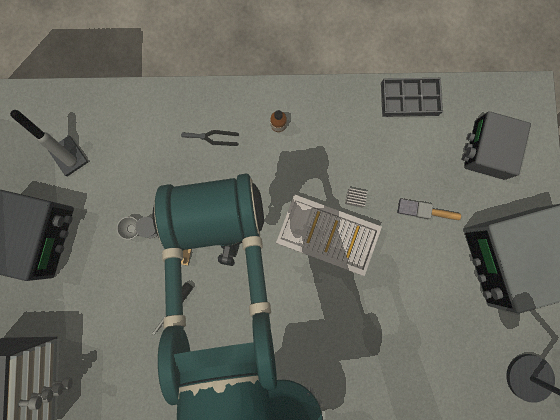

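View pics/side9.png

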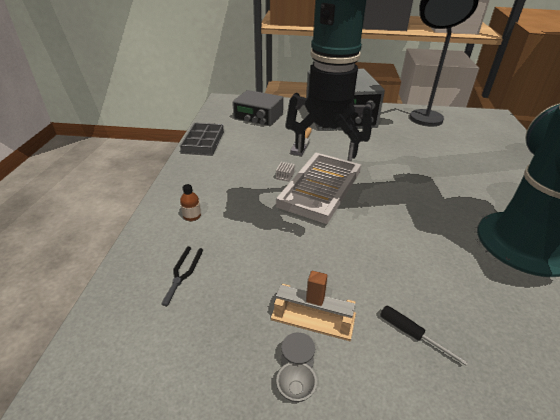

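View pics/wrist9.png

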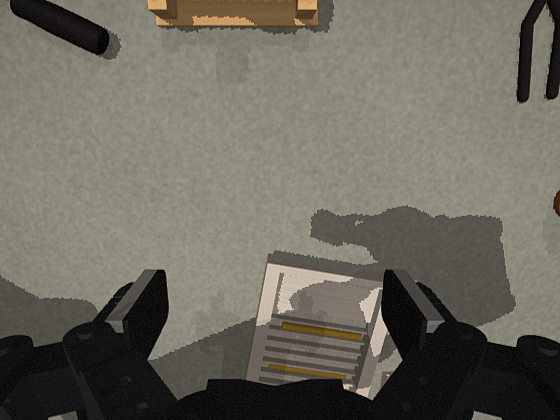

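The side view shows the rake upright on both blocks near (316,290), with the bystanders where they were. One numeric check, then I'll hand in.

```bash
python3 - <<'E'
from h import *
np.set_printoptions(precision=4,suppress=True)
for nm in("side9","side0"):
    try:c=dict(np.load(nm+"c.npz"))
    except Exception:c=get_calibration("side")
    W=cloud(np.load(nm+".npy"),c)
    k=(abs(W[...,0]-.491)<.08)&(abs(W[...,1]-.262)<.03)
    g=k&(W[...,2]>.108);f=k&(W[...,2]>.048)&(W[...,2]<.058)
    P=W[f];print(nm,"grip top",np.median(W[g],axis=0),"foot z",np.median(P[:,2]),"ends",np.median(P[P[:,0]<.46][:,2]),np.median(P[P[:,0]>.52][:,2]),"x range",P[:,0].min(),P[:,0].max(),"y mean",P[:,1].mean(),"yaw",np.arctan(np.polyfit(P[:,0],P[:,1],1)[0]))
finish_job()
E
```

```text
side9 grip top [0.4914 0.2648 0.1112] foot z 0.05136377429640426 ends 0.051417251259023855 0.051258085336048365 x range 0.421130986713715 0.561778966748777 y mean 0.26556899567287384 yaw -0.205328951927422
side0 grip top [0.489  0.2669 0.111 ] foot z 0.0513857485042698 ends 0.051482288264684484 0.05127043423213007 x range 0.4192993330720348 0.5592257401774436 y mean 0.26696341335671475 yaw -0.15622686880732028
the job is handed in; nothing more can be done
```

I combed all three rods into the grooves, put the rake back on its cradle and handed the job in at about 28 s of the 69 s allowed. No verdict is reported, so what follows rests on my own checks.

- **Combing:** I set the rake down at stand x ≈ -0.094, about 0.5 mm off the centre line, and combed to x ≈ +0.095. The load sampled at the end of each call was about 1 to 11 N. It climbed to about 11 N once early on, so I lifted slightly. It was down to about 1 N just before the middle, so I lowered slightly. I did not see forces between samples, so a brief spike or loss of contact would not show.
- **Slope:** the tray rises towards the far end. The camera gave 0.025 rad, and the ride heights agreed at about 0.023 rad. I had to command a steeper lift over part of the run.
- **Rods:** the last top and wrist views show all three lying parallel in grooves. I judged this by eye from the pictures and did not measure the final rod angles or heights.
- **Rake:** it stands level on both blocks, within about 2 mm and 0.001 rad of the cradle. Its foot is at the same height as at the start. I squared it to the cradle, whereas it started turned about 0.05 rad from it.
- **Bystanders and robot:** the bystanders look unmoved in the final side and top views, though the arm hides the spool in the top one. The gripper is open and clear of everything.

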